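Set the chocolate spreader with the taper gauge

TASK

Take the steel taper gauge with the wooden grip and slide it, thin end first and flat on the marble bed, under the sprung bar of the spreader until you feel the bar drag snugly on it. Do not force it or jam it; leave it lying there, held by the bar's light spring, with the other things on the table undisturbed.

Things in the scene. Friction and masses are not known exactly. Their poses are not given: they have to be found in the camera images.
- spreader: Fixed chocolate spreader. Marble bed 14 mm thick, x -135 to +100, y +-45 mm; origin on the table under the bar. At x = 0 two posts (y = +-36 mm, 60 mm clear between them, 76 mm tall) carry a crossbeam and under it a round steel bar, 16 mm thick, along y. The beam is clamped anywhere in a 6 mm range: the free gap from bed to bar is 5 to 11 mm and not reported.
- gap (a point): Middle of the gap: on the bed's top face (14 mm above the table), straight under the bar's axis. x: the direction in which the gauge goes in (away from the robot); y along the bar; z up.
- bar_spring (a point): Middle of the crossbeam's place, 36 mm above the bed. Spring in it presses the bar down: 1 N at its stop and 4 N more per mm of lift, 6 mm at most. Snug: the bar presses with about 3 to 8 N, lifted 0.5 to 1.75 mm, i.e. 5 to 17 mm of gauge travel past first touch; friction above and below makes the push then about 4 to 10 N. Pressing over 20 N is forcing it.
- gauge_grip (a point): Middle of the gauge's wooden grip, 38 mm above the flat underside and 142 mm behind the thin end. The grip is 44 mm long (x), 20 mm wide (y), its wood from 16 to 54 mm above the underside. x points to the thin end, z up.
- gauge_tip (a point): Middle of the lower edge of the gauge's thin end, on its underside; same axes.
- gauge: Steel taper gauge, 0.12 kg, 164 mm long (x), 26 mm wide: flat underside, 3 mm thick at the thin end (+x), rising 1 in 10 to 15 mm over 120 mm, then the grip. Origin on its underside, half-way along.
- stamp: Wooden date stamp with a turned handle, 30 x 50 x 68 mm, loose bystander; origin under its middle.
- mallet: Beech mallet lying on the table, 189 mm long, loose bystander; origin under its middle.
- praline: Flat dark chocolate praline, 44 x 60 x 13 mm, loose bystander near the front edge; origin under its middle.
- truffle: Small dome of dark chocolate with a nut on top, 34 x 34 x 29 mm, loose bystander to the right of the spreader; origin under its middle.
- tape: Roll of brown tape, 77 mm wide and 19 mm high, loose bystander; origin under its middle.
- gift: Small gift cube with a ribbon, 64 x 64 x 56 mm, loose bystander; origin under its middle.

How it is judged:
On the way:
1. the gauge's thin end has passed under the bar, close over the bed (x of gauge_tip in the frame of gap above 0.002 m and z of gauge_tip in the frame of gap below 0.008 m and y of gauge_tip in the frame of gap between -0.015 and 0.015 m), for 0.05 s.
At the end, for the whole second after the job is handed in: The gauge lies flat on the bed (tilt under 0.06 rad, thin end within 4 mm of the bed), released and at rest, with its thin end 12 to 112 mm past the bar's axis and within 15 mm of the middle, and the bar and bed together press on it with 5 to 20 N (the bar's share is about half) (x of gauge_tip in the frame of gap between 0.012 and 0.112 m and y of gauge_tip in the frame of gap between -0.015 and 0.015 m and z of gauge_tip in the frame of gap between -0.004 and 0.004 m and angle between gauge's own z axis and vertical below 0.06 rad and contact force between gauge and spreader between 5 and 20 N and contact force between gauge and the arm below 0.1 N and linear speed of gauge below 0.005 m/s); the robot touches nothing.
It fails at once if the gauge is forced: bar and bed together load it with more than 40 N (contact force between gauge and spreader above 40 N).
It fails at once if a bystander is pushed more than 30 mm (distance of any of stamp, mallet, praline, truffle, tape, gift from where it was at the start of the episode above 0.03 m).
It also fails if it takes over 67 s, if anything falls off the work surface, if the arm or the gripper's body presses on something with over 40 N, if the wrist force passes 120 N, or if a joint passes its speed limit or range.

ROBOT

A 7-joint arm with a two-finger parallel gripper is mounted at the origin on a cart in front of the work surface, level with it; the furniture and walls round the work are solid. World frame = base frame: x ahead of the robot, y to its left, z up, the work surface at z = 0. Lengths are in m, angles in rad, forces in N, time in s.
With the tool pointing down it reaches from about 0.425 to 0.95 m from the base axis. Payload 4.7 kg.
Tool frame: the origin (TCP) lies midway between the tips of the shut fingers; the grasp point (between the pads) lies 19 mm behind it; z points along the fingers, y is the line along which they close (so a half turn about z gives the same grasp; the last joint's range is limited). The gripper opens to 87 mm and grips with 3 to 60 N. Pads are 19 mm wide; open, the fingers measure 117 mm over their backs; the gripper's body (75 mm by 190 mm) begins 51 mm behind the grasp point.
Start: joints at [-1.191, 0.469, -0.049, 1.532, 0.024, 1.141, -0.082], TCP at [0.268, 0.619, 0.223] pointing down, gripper open.
Joint ranges: [-2.59, 2.59], [-0.33, 1.99], [-1.39, 1.29], [0.1, 2.45], [-1.04, 4.18], [0.21, 1.99], [-2.66, 2.66]. Speed limits (rad/s): [2.57, 2.57, 3.14, 3.14, 3.14, 3.14, 3.14].

INTERFACE

Orientations are given as a 3x3 rotation matrix whose columns are the frame's x, y, z axes.
In Python, from station import env gives the robot as it stands. Calls block until the motion is done:
- env.move_pose(position, orientation): joint-space move of the TCP to a pose.
- env.servo_line(position, rot=None, rate=0.15): straight line of the TCP; rot=None keeps the orientation; rate is the mean speed in m/s.
- env.goto_joints(angles): joint-space move.
- env.gripper_to(opening): opening from 0.0 (shut) to 1.0 (fully open); the grip force is fixed at half the most; returns when the fingers have stopped.
- env.wait(seconds).
- env.ik(position, orientation): joint angles nearest the present ones, or None.
- env.observe(): the state.
- env.snapshot(name): name is "scene" or "top"; returns a dict with "frame" (480x640x3 uint8, red, green, blue), "mtx" (3x3 intrinsics, pixels), "dist_coeffs" ([k1, k2, p1, p2, k3] as OpenCV has them; the pictures are not rectified), "R" (3x3) and "t" (3): a world point X has camera coordinates R X + t. Camera axes: x right, y down, z forward; pixel columns grow to the right and rows downward; lengths in m; the calibration is good to about 2 mm. A picture is of the moment at which its call begins. There is no depth.
A pose or a line that the arm cannot do raises env.Unreachable and nothing moves.
- env.job_done(): hands the job in; it is judged then, once.
Trained networks look in a picture, given as the dict that the camera call returned (one of the last four; its "shot" number tells which), for a name from the list of things; names that differ only in an ending like _2 or _b are one class to them, and where a whole thing is asked for, a point or a joint stands for the part that bears it (a point fixed in the world has none). Each returns a list of dicts, best first, with "confidence" (0 to 1); they miss things now and then, are a little off and sometimes report something else, mostly with a low value. They report only what shows in the picture. A call takes as long as a camera call.
- env.look_for(picture, target): "box" ([left, top, right, bottom] in pixels, round what is visible of it).
- env.regions_of(picture, target): "pixels" (480x640 bool, what is visible of it) and "box" ([left, top, right, bottom] in pixels, round what is visible of it).
- env.landmark_of(picture, target): "at" ([column, row] in pixels: a listed point, or the origin of a listed thing).
The state is a dict: "clock": time; "q": joint angles; "joint_velocities": joint speeds; "joint_efforts": joint torques, N m; "eef_pos": TCP position; "orientation": TCP orientation; "force": force on the tool from outside, world axes, zero at the start; "moment": the same for the moment, N m; "gripper_width": opening from 0.0 (shut) to 1.0 (fully open); "grasp_force": force on a finger pad.
Only numpy, scipy, OpenCV 4.12 (cv2) and the standard library are available. Lean on these libraries where they do the work, as an engineer would, in place of code of your own. Each camera call takes 0.05 s, during which the arm holds its last target. There are 200 camera calls.

## Working session

There is one attempt and no reset: what is moved stays moved. The work goes in short steps, each a Python script; the robot and the scene stay as the last script left them, time stands still between calls to the robot, and variables do not carry over. Pictures are saved under pics/ and viewed, at most 10 in all, crops included, and the job is handed in when it is done.

```bash
mkdir -p pics; ls; cat > h.py <<'E'
import numpy as np, cv2
from station import env
def pix(s,uv,z):
    n=cv2.undistortPoints(np.array([[uv]],float),np.array(s["mtx"]),np.array(s["dist_coeffs"]))[0,0]
    R=np.array(s["R"]);t=np.array(s["t"]);c=-R.T@t;d=R.T@np.array([n[0],n[1],1]);return c+d*(z-c[2])/d[2]
def tri(ss,uvs):
    A=[];b=[]
    for s,uv in zip(ss,uvs):
        R=np.array(s["R"]);t=np.array(s["t"]);c=-R.T@t;d=pix(s,uv,-1.)-c;d/=np.linalg.norm(d);P=np.eye(3)-np.outer(d,d);A.append(P);b.append(P@c)
    X=np.linalg.lstsq(np.vstack(A),np.hstack(b),rcond=None)[0]
    return X
E
python3 - <<'E'
from h import *
S={n:env.snapshot(n) for n in("scene","top")}
im=[]
for n,s in S.items(): cv2.imwrite(f"pics/{n}0.png",s["frame"][:,:,::-1])
for t in("gap","bar_spring","gauge_grip","gauge_tip","gauge","spreader","stamp","mallet","praline","truffle","tape","gift"):
    r={n:env.landmark_of(s,t)[:2] for n,s in S.items()}
    for n in S: print(t,n,[(np.round(x["at"]),round(x["confidence"],2),np.round(pix(S[n],x["at"],{"gap":.014,"bar_spring":.05,"gauge_grip":.038}.get(t,0)),3)) for x in r[n]])
    if all(r.values()): print("   tri",np.round(tri(S.values(),[r[n][0]["at"] for n in S]),3))
o=env.observe();print(o["clock"],o["eef_pos"],o["orientation"],o["force"])
E
```

```text
pics
gap scene [(array([355., 260.]), 0.74, array([0.622, 0.055, 0.014]))]
gap top [(array([323., 230.]), 0.72, array([0.632, 0.052, 0.014])), (array([346., 203.]), 0.16, array([ 0.707, -0.062,  0.014]))]
   tri [0.628 0.054 0.014]
bar_spring scene [(array([357., 249.]), 0.66, array([0.625, 0.051, 0.05 ]))]
bar_spring top [(array([322., 225.]), 0.85, array([0.632, 0.053, 0.05 ])), (array([198., 325.]), 0.48, array([0.426, 0.542, 0.05 ]))]
   tri [0.632 0.054 0.047]
gauge_grip scene [(array([209., 239.]), 0.75, array([0.425, 0.414, 0.038])), (array([469., 353.]), 0.56, array([ 0.47 , -0.355,  0.038]))]
gauge_grip top []
gauge_tip scene [(array([253., 258.]), 0.7, array([0.472, 0.291, 0.   ]))]
gauge_tip top []
gauge scene [(array([226., 254.]), 0.59, array([0.44 , 0.368, 0.   ]))]
gauge top [(array([184., 306.]), 0.35, array([0.526, 0.57 , 0.   ]))]
   tri [ 0.607  0.583 -0.177]
spreader scene [(array([357., 262.]), 0.97, array([0.634, 0.058, 0.   ]))]
spreader top [(array([320., 233.]), 0.62, array([0.631, 0.063, 0.   ]))]
   tri [ 0.635  0.061 -0.004]
stamp scene [(array([415., 353.
[... 706 characters left out ...]
]), 0.35, array([ 0.503, -0.358,  0.   ]))]
   tri [ 0.719 -0.081  0.002]
tape scene [(array([204., 219.]), 0.64, array([0.529, 0.566, 0.   ]))]
tape top [(array([186., 305.]), 0.55, array([0.529, 0.566, 0.   ]))]
   tri [0.529 0.566 0.   ]
gift scene [(array([187., 231.]), 0.79, array([0.449, 0.552, 0.   ]))]
gift top [(array([200., 326.]), 0.42, array([0.441, 0.541, 0.   ])), (array([348., 200.]), 0.29, array([ 0.724, -0.08 ,  0.   ]))]
   tri [0.44  0.54  0.008]
1.3 [0.26827719 0.61942691 0.22257907] [[-9.17598263e-01  3.97509029e-01 -1.82503136e-05]
 [ 3.97509026e-01  9.17598259e-01  9.88989374e-05]
 [ 5.60596766e-05  8.34948288e-05 -9.99999995e-01]] [-0.36008549 -0.37391047 -0.37248412]
```

View pics/scene0.png

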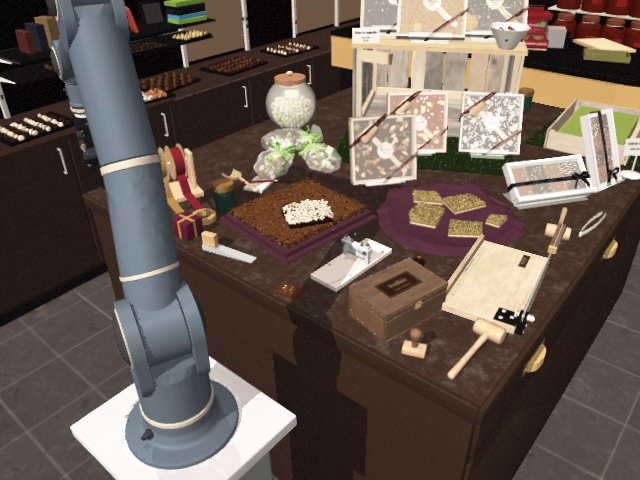

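View pics/top0.png

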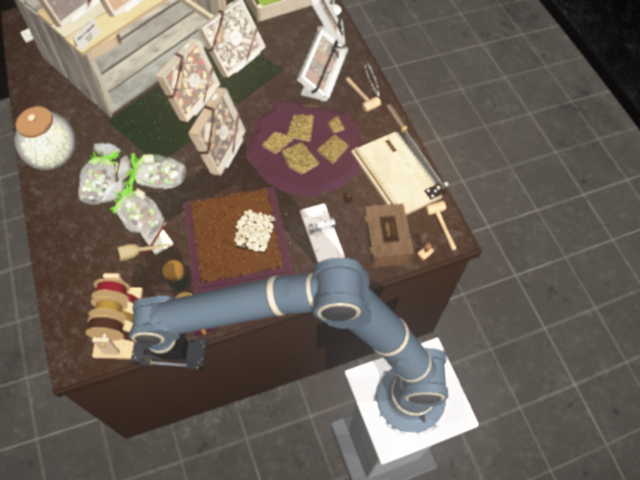

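The scene picture shows the gauge, with its grip near (209,239) and tip near (256,260). In the top view the arm hides it. The spreader's bed shows clearly in both, at about (350,263) in the scene view and (322,232) in the top view. I'll move the arm to the right to clear the top view.

```bash
python3 - <<'E'
from h import *
o=env.observe();R=np.diag([1.,-1,-1])
env.servo_line(np.array(o["eef_pos"])+[0,0,.15],rate=.3)
R=np.array([[0,1,0],[1,0,0],[0,0,-1.]])
env.move_pose([0.45,-0.3,0.38],R)
S={n:env.snapshot(n) for n in("scene","top")}
crops=[]
def crop(s,c,w=100):
    x,y=c;return cv2.resize(s["frame"][y-w//2:y+w//2,x-w//2:x+w//2,::-1],(400,400),interpolation=cv2.INTER_CUBIC)
cv2.imwrite("pics/c1.png",np.hstack([crop(S["scene"],(350,260)),crop(S["top"],(322,235))]))
for t,c in (("gauge",0),):
  for n,s in S.items():
    cv2.imwrite(f"pics/{n}1.png",s["frame"][:,:,::-1])
for t in("gauge_grip","gauge_tip","gauge","gap","bar_spring","spreader","praline"):
    r={n:env.landmark_of(s,t)[:2] for n,s in S.items()}
    for n in S: print(t,n,[(np.round(x["at"]),round(x["confidence"],2),np.round(pix(S[n],x["at"],{"gap":.014,"bar_spring":.05,"gauge_grip":.038}.get(t,0)),3)) for x in r[n]])
    if all(r.values()): print("   tri",np.round(tri(S.values(),[r[n][0]["at"] for n in S]),3))
for n,s in S.items():
    for t in("gauge","spreader"):
        for r in env.regions_of(s,t)[:1]:
            v,u=np.nonzero(r["pixels"]);W=np.array([pix(s,(a,b),.014 if t=="spreader" else .01)[:2] for a,b in zip(u,v)])
            (c,sz,an)=cv2.minAreaRect(W.astype(np.float32));print(n,t,r["confidence"],len(u),np.round(c,3),np.round(sz,3),an)
print(env.observe()["clock"])
E
```

```text
gauge_grip scene [(array([209., 238.]), 0.84, array([0.43 , 0.42 , 0.038]))]
gauge_grip top [(array([236., 312.]), 0.78, array([0.435, 0.417, 0.038]))]
   tri [0.432 0.418 0.039]
gauge_tip scene [(array([252., 258.]), 0.96, array([0.473, 0.294, 0.   ]))]
gauge_tip top [(array([273., 294.]), 0.63, array([0.47 , 0.285, 0.   ]))]
   tri [0.466 0.286 0.008]
gauge scene [(array([229., 255.]), 0.65, array([0.441, 0.354, 0.   ]))]
gauge top [(array([252., 305.]), 0.97, array([0.454, 0.36 , 0.   ])), (array([237., 314.]), 0.7, array([0.441, 0.417, 0.   ]))]
   tri [ 0.452  0.362 -0.006]
gap scene [(array([356., 259.]), 0.62, array([0.627, 0.055, 0.014]))]
gap top [(array([323., 229.]), 0.78, array([0.636, 0.05 , 0.014]))]
   tri [0.63  0.053 0.016]
bar_spring scene []
bar_spring top [(array([323., 221.]), 0.63, array([0.645, 0.047, 0.05 ]))]
spreader scene [(array([355., 263.]), 0.85, array([0.628, 0.058, 0.   ]))]
spreader top [(array([320., 232.]), 0.89, array([0.636, 0.059, 0.   ]))]
   tri [ 0.635  0.06  -0.003]
praline scene [(array([290., 290.]), 0.72, array([ 0.429,  0.115, -0.   ]))]
praline top [(array([330., 291.]), 0.46, array([0.415, 0.106, 0.   ])), (array([345., 202.]), 0.4, array([ 0.721, -0.065,  0.   ]))]
   tri [0.415 0.106 0.01 ]
scene gauge 0.65 728 [0.441 0.388] [0.237 0.078] 85.29351806640625
scene spreader 0.61 2084 [0.612 0.081] [0.153 0.246] 87.21736907958984
top gauge 0.96 442 [0.45  0.361] [0.04 0.16] 11.736745834350586
top spreader 0.58 1621 [0.612 0.056] [0.101 0.239] 87.85176086425781
6.225
```

View pics/c1.png

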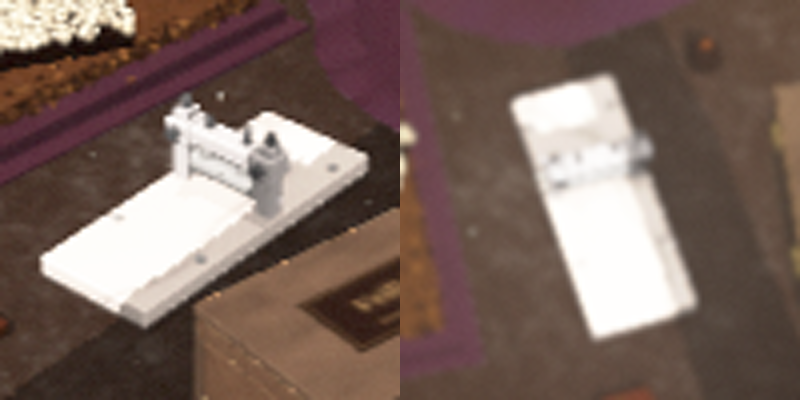

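View pics/top1.png

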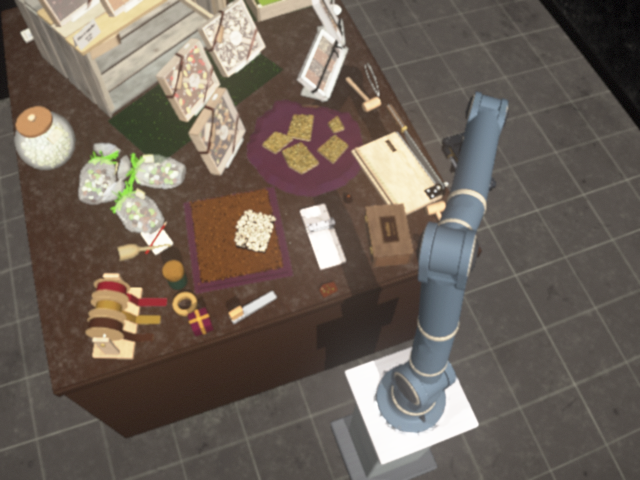

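The crops show the bed corners. In the top view they are about (301,210), (325,204), (346,261) and (321,269); in the scene view about (310,275), (331,286), (392,249) and (366,238). The gauge is clear in the top view at (252,305). Next I'll fit the poses.

```bash
python3 - <<'E'
from h import *
S={n:env.snapshot(n) for n in("scene","top")}
T=[(300.7,210),(325,203.7),(345.7,261.3),(320.7,269.2)]
C=[(366.2,238),(391.8,248.7),(331,286.3),(310.5,275.5)]
from scipy.optimize import least_squares
M=np.array([[.1,.045],[.1,-.045],[-.135,-.045],[-.135,.045]])
def f(p,P,o):
    c,s=np.cos(p[2]),np.sin(p[2]);return (M@np.array([[c,s],[-s,c]])+p[:2]-P).ravel()
for s,L in((S["top"],T),(S["scene"],C)):
    P=np.array([pix(s,a,.014)[:2] for a in L]);print(np.round(P,3).tolist())
    r=least_squares(f,[.63,.05,0],args=(P,0));print(np.round(r.x,4),np.round(r.fun*1000,1))
# gauge
G=[];
for k in range(1):
  for n,s in S.items():
    for t,z in(("gauge_grip",.038),("gauge_tip",0),("gauge",0)):
      r=env.landmark_of(s,t)
      if r: print(n,t,np.round(pix(s,r[0]["at"],z)[:2],4),r[0]["confidence"])
s=S["top"];r=env.regions_of(s,"gauge")[0];v,u=np.nonzero(r["pixels"]);W=np.array([pix(s,(a,b),.01)[:2] for a,b in zip(u,v)])
d=W-W.mean(0);w,V=np.linalg.eigh(d.T@d);print(W.mean(0),V[:,1],np.degrees(np.arctan2(*V[::-1,1])))
# box corner height
print("box corner tri",tri([S["scene"],S["top"]],[(349,288),(366,207)]),tri([S["scene"],S["top"]],[(349,288),(372,265)]),tri([S["scene"],S["top"]],[(386,261),(366,207)]))
def crop(s,c,w=100):
    x,y=c;return cv2.resize(s["frame"][y-w//2:y+w//2,x-w//2:x+w//2,::-1],(400,400),interpolation=cv2.INTER_CUBIC)
cv2.imwrite("pics/c2.png",np.hstack([crop(S["scene"],(232,250)),crop(S["top"],(252,305))]))
E
```

```text
[[0.734, 0.096], [0.729, 0.007], [0.494, 0.021], [0.495, 0.11]]
[ 0.6303  0.0575 -0.0543] [-1.   1.  -1.4 -0.  -0.8 -1.1  3.2  0.2]
[[0.73, 0.096], [0.729, 0.008], [0.493, 0.032], [0.496, 0.102]]
[ 0.6293  0.0587 -0.0596] [  1.8   1.6  -2.2  -0.6  -1.1 -10.5   1.5   9.4]
scene gauge_grip [0.4326 0.4322] 0.58
scene gauge_tip [0.4708 0.2884] 0.69
scene gauge [0.4359 0.3548] 0.63
top gauge_grip [0.4292 0.419 ] 0.63
top gauge_tip [0.4646 0.275 ] 0.94
top gauge [0.4467 0.3557] 0.75
[0.44581452 0.36653477] [-0.17070578  0.98532205] 99.82885713251761
box corner tri [ 0.54360325 -0.05996538  0.08757064] [ 0.44079313 -0.04928093  0.06918517] [ 0.59584401 -0.0816305   0.10116207]
```

View pics/c2.png

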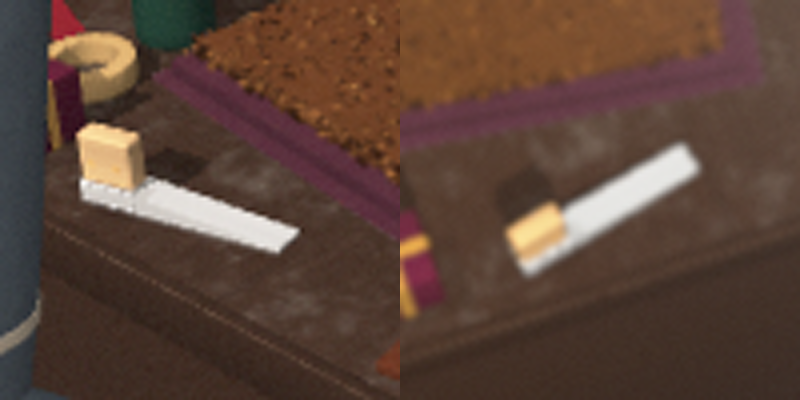

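The crops show the gauge's tip end in the top view at corners (272.8,290.5) and (277,296.8). The grip's top face is at about (236,311).

```bash
cat >> h.py <<'E'
def Rot(th,flip=1):  # tool x along flip*heading th, z down
    c,s=np.cos(th)*flip,np.sin(th)*flip
    return np.array([[c,s,0],[s,-c,0],[0,0,-1.]])
E
python3 - <<'E'
from h import *
S=env.snapshot("top")
tip=pix(S,(274.9,293.6),.003)[:2];g=pix(S,(235.75,311.25),.054)[:2]
d=tip-g;th=np.arctan2(d[1],d[0]);print(tip,g,np.linalg.norm(d),th)
th=-1.32 if abs(th+1.32)>.1 else th
for r in env.regions_of(S,"praline")[:2]:
    v,u=np.nonzero(r["pixels"]);W=np.array([pix(S,(a,b),.01)[:2] for a,b in zip(u,v)]);print(r["confidence"],W.min(0),W.max(0))
for f in(1,-1):
    for p,t in(((*g,.021),th),((.46,.067,.06),-.055),((.56,.06,.035),-.055)):
        q=env.ik(p,Rot(t,f));print(f,None if q is None else np.round(q,2))
E
```

```text
[0.46732701 0.27907037] [0.42947868 0.4181915 ] 0.14417761899467768 -1.3051718833155983
0.45 [0.39882803 0.08419463] [0.44114883 0.13838106]
1 [-0.39  0.67 -0.62  1.85  0.54  0.79  2.11]
1 [-0.84  0.45  0.76  2.2  -0.5   0.67 -1.35]
1 [-0.76  0.66  0.79  1.99 -0.67  0.77 -1.19]
-1 [-1.12  0.61  0.38  1.9  -0.34  0.69 -0.28]
-1 [-0.75  0.42  0.63  2.2  -0.41  0.64  1.7 ]
-1 [-0.69  0.62  0.69  1.99 -0.58  0.74  1.87]
```

```bash
python3 - <<'E'
from h import *
g=np.array([.4298,.4185]);R=Rot(-1.305,-1)
env.move_pose([*g,.16],R)
env.servo_line([*g,.022],rate=.12)
print(env.observe()["force"])
env.gripper_to(0.0)
o=env.observe();print(o["gripper_width"]*87,o["grasp_force"],o["force"],o["eef_pos"],o["clock"])
env.servo_line([*o["eef_pos"][:2],.10],rate=.12)
o=env.observe();print(o["force"],o["gripper_width"]*87)
R2=Rot(-.057,-1);d=np.array([np.cos(-.057),np.sin(-.057)])
gap=np.array([.630,.0575])
p=gap-d*(.015+.142)
env.move_pose([*p,.14],R2)
env.servo_line([*p,.055],rate=.12)
o=env.observe();print(o["force"],o["eef_pos"],o["clock"])
S={n:env.snapshot(n) for n in("scene","top")}
for n,s in S.items():
  for t,z in(("gauge_tip",.033),("gap",.014),("gauge_grip",.07)):
    r=env.landmark_of(s,t)
    if r: print(n,t,np.round(pix(s,r[0]["at"],z)[:2],4),r[0]["confidence"],r[0]["at"])
cv2.imwrite("pics/c3.png",np.hstack([cv2.resize(s["frame"][y-50:y+50,x-50:x+50,::-1],(400,400),interpolation=cv2.INTER_CUBIC) for s,(x,y) in((S["scene"],(335,255)),(S["top"],(325,240)))]))
E
```

```text
[-0.03053748  0.12795185 -0.01082898]
20.18582310168047 29.996460657566786 [-0.02875735  0.48415323 -0.76818952] [0.42991738 0.41856063 0.02202384] 11.825
[ 0.12938534  0.09066936 -1.81197846] 19.899501701067614
[ 0.28109979  0.30390594 -1.00514593] [0.47382378 0.06666084 0.05541569] 14.9917
scene gauge_tip [0.622  0.0652] 0.66 [351.9, 252.8]
scene gap [0.6187 0.0481] 0.76 [356.2, 261.5]
scene gauge_grip [0.474  0.0668] 0.96 [315.0, 266.4]
top gauge_tip [0.6139 0.0538] 0.53 [324.1, 231.9]
top gap [0.6317 0.0464] 0.66 [324.2, 229.7]
top gauge_grip [0.4813 0.0623] 0.54 [336.1, 260.7]
```

View pics/c3.png

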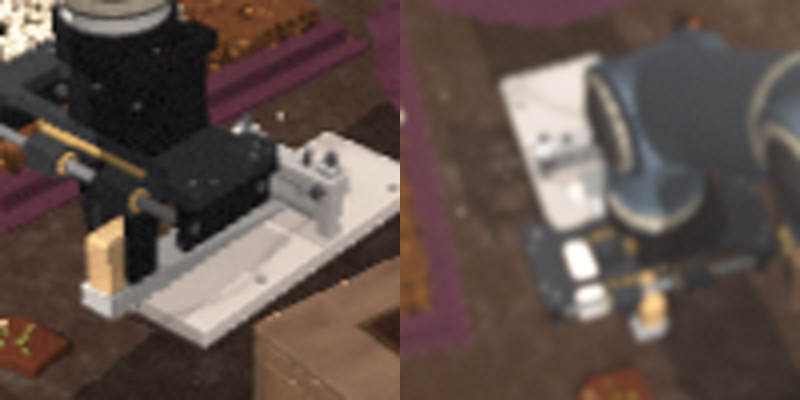

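The gauge is held flat between the posts, with its tip just short of the bar. In the scene crop the grip is at about (105,255) and the posts at about (300,170). Next I'll lower it until it just touches the bed.

```bash
python3 - <<'E'
from h import *
d=np.array([np.cos(-.057),np.sin(-.057)]);gap=np.array([.630,.056])
p=gap-d*(.015+.142)
env.servo_line([*p,.041],rate=.08)
env.wait(.1);f0=np.array(env.observe()["force"]);print(f0,env.observe()["clock"])
z=.041
while z>.030:
    z-=.0005;env.servo_line([*p,z],rate=.02)
    f=np.array(env.observe()["force"]);print(round(z,4),np.round(f-f0,2))
    if f[2]-f0[2]>1.5: break
o=env.observe();print(o["eef_pos"],o["clock"],o["moment"])
E
```

```text
[-0.27311548 -0.05163925 -1.22133171] 15.8167
0.0405 [ 0.46 -0.7  -1.13]
0.04 [ 0.22 -0.03 -0.09]
0.0395 [ 0.35 -0.   -0.92]
0.039 [ 0.19  1.   -0.38]
0.0385 [ 0.21  0.32 -0.47]
0.038 [-0.01  0.24 -0.47]
0.0375 [0.65 0.56 0.07]
0.037 [-0.01  0.1  -0.47]
0.0365 [0.51 0.13 0.01]
0.036 [ 1.15 -0.23  0.83]
0.0355 [-2.69  0.25  6.29]
[0.47332188 0.06496116 0.03588741] 18.5667 [-0.0170113   0.36400855 -0.0298549 ]
```

```bash
python3 - <<'E'
from h import *
d=np.array([np.cos(-.057),np.sin(-.057)]);gap=np.array([.630,.056])
def F(n=3):
    a=[]
    for _ in range(n): env.wait(.02);a.append(env.observe()["force"])
    return np.mean(a,0)
P=lambda s:[*(gap+d*(s-.142)),.0359]
env.servo_line(P(-.015),rate=.02)
s=-.003;env.servo_line(P(s),rate=.05);f0=F(6);print(np.round(f0,2))
hi=0
while s<.105:
    s+=.002;env.servo_line(P(s),rate=.02)
    f=F()-f0;push=-(f[:2]@d);print(round(s,4),round(push,2),np.round(f,2)[1:])
    if push>5 or abs(f[2])>8 or env.observe()["clock"]>50: break
o=env.observe();print(o["eef_pos"],o["clock"],o["moment"])
E
```

```text
[ 0.77  0.2  -0.03]
-0.001 4.41 [-0.17  5.67]
0.001 3.8 [-0.01  4.54]
0.003 2.55 [0.16 2.42]
0.005 2.24 [-0.64  1.84]
0.007 2.27 [-0.16  1.49]
0.009 1.7 [-0.19  1.49]
0.011 1.7 [0.04 0.98]
0.013 2.06 [-0.09  1.17]
0.015 2.43 [0.11 1.58]
0.017 1.97 [-0.42  2.  ]
0.019 2.22 [-0.03  2.36]
0.021 2.28 [-0.51  2.56]
0.023 2.63 [0.22 2.86]
0.025 2.74 [0.29 3.68]
0.027 2.98 [-0.06  3.49]
0.029 2.96 [-0.43  3.43]
0.031 3.13 [-0.32  3.98]
0.033 3.31 [0.1  4.57]
0.035 3.77 [0.04 4.15]
0.037 3.41 [0.14 4.54]
0.039 4.28 [0.34 4.03]
0.041 2.89 [-0.1   4.68]
0.043 3.59 [-0.37  4.53]
0.045 3.46 [-0.07  5.05]
0.047 3.7 [-0.14  5.22]
0.049 3.92 [-0.4  5.4]
0.051 7.45 [0.52 8.64]
[0.53765414 0.06123522 0.0358879 ] 27.4083 [0.16862678 1.52438291 0.00500188]
```

```bash
python3 - <<'E'
from h import *
d=np.array([np.cos(-.057),np.sin(-.057)]);gap=np.array([.630,.056])
f0=np.array([.77,.2,-.03])
def F(n=4):
    a=[]
    for _ in range(n): env.wait(.02);a.append(env.observe()["force"])
    return np.mean(a,0)
def rep(l): f=F()-f0;o=env.observe();print(l,round(-(f[:2]@d),2),np.round(f,2),np.round(o["moment"],2),np.round(o["eef_pos"],4),round(o["clock"],1))
P=lambda s,z:[*(gap+d*(s-.142)),z]
rep("now")
for z in(.0361,.0363,.0365): env.servo_line(P(.051,z),rate=.01);rep(z)
s=env.snapshot("scene");cv2.imwrite("pics/c4.png",cv2.resize(s["frame"][200:300,285:415,::-1],(780,600),interpolation=cv2.INTER_CUBIC))
E
```

```text
now 7.39 [-7.36  0.8   8.97] [0.15 1.54 0.01] [0.5376 0.0613 0.0359] 27.5
0.0361 5.85 [-5.85  0.18  6.73] [ 0.15  1.37 -0.02] [0.5378 0.0613 0.0359] 27.8
0.0363 4.76 [-4.74  0.4   2.06] [0.13 1.09 0.01] [0.5386 0.0612 0.0359] 28.1
0.0365 1.87 [-1.84  0.46 -3.22] [ 0.05  0.5  -0.03] [0.5394 0.0611 0.0361] 28.4
```

View pics/c4.png

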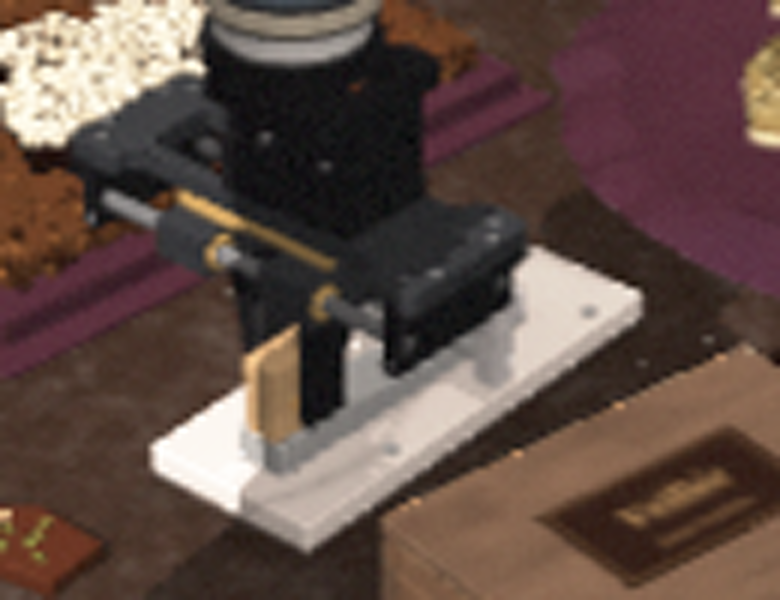

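The gauge is flat and well in under the bar, with the back of its grip at about (270,400). Nothing else is touched. The jump in force marks first touch of the bar, so I'll go on in small steps with the downward press relieved.

```bash
python3 - <<'E'
from h import *
d=np.array([np.cos(-.057),np.sin(-.057)]);gap=np.array([.630,.056])
f0=np.array([.77,.2,-.03])
def F(n=4):
    a=[]
    for _ in range(n): env.wait(.02);a.append(env.observe()["force"])
    return np.mean(a,0)
z=.0364
for s in np.arange(.052,.0615,.001):
    env.servo_line([*(gap+d*(s-.142)),z],rate=.02)
    f=F()-f0;o=env.observe();p=-(f[:2]@d)
    print(round(s,4),round(p,2),np.round(f[2],2),np.round(o["moment"][1],2),round((np.array(o["eef_pos"])[:2]-gap)@d+.142,4),round(o["eef_pos"][2],4),round(o["clock"],1))
    if p>7.5 or abs(f[2])>8: break
    z+= -.0001*np.clip((f[2]+1)/2,-2,2)*-1*-1
E
```

```text
0.052 1.92 -4.15 0.63 0.052 0.0363 28.8
0.053 2.18 -4.65 0.77 0.0527 0.0364 29.1
0.054 3.56 -4.85 0.97 0.0536 0.0366 29.4
0.055 4.03 -4.14 1.13 0.0546 0.0368 29.7
0.056 4.89 -4.12 1.31 0.0557 0.037 30.1
0.057 5.89 -5.07 1.48 0.0565 0.0371 30.4
0.058 5.79 -4.62 1.51 0.0574 0.0372 30.7
0.059 6.39 -5.08 1.64 0.058 0.0373 31.0
0.06 6.9 -4.79 1.75 0.0587 0.0374 31.3
0.061 7.01 -4.54 1.82 0.0593 0.0375 31.6
```

```bash
python3 - <<'E'
from h import *
d=np.array([np.cos(-.057),np.sin(-.057)]);gap=np.array([.630,.056])
f0=np.array([.77,.2,-.03])
def F(n=4):
    a=[]
    for _ in range(n): env.wait(.02);a.append(env.observe()["force"])
    return np.mean(a,0)
z=np.array(env.observe()["eef_pos"])[2]
for k in range(10):
    z-=.0003;env.servo_line([*(gap+d*(.0595-.142)),z],rate=.02)
    f=F()-f0;o=env.observe()
    print(round(z,4),round(-(f[:2]@d),2),np.round(f[2],2),np.round(o["moment"][1],2),round((np.array(o["eef_pos"])[:2]-gap)@d+.142,4),round(o["eef_pos"][2],4),round(o["clock"],1))
    if f[2]>-.5: break
E
```

```text
0.0372 5.65 -5.22 1.48 0.0592 0.0371 32.0
0.0369 6.55 -3.55 1.53 0.0592 0.0369 32.3
0.0366 7.0 -3.47 1.58 0.0592 0.0367 32.6
0.0363 7.62 -2.06 1.52 0.0591 0.0365 32.9
0.036 7.7 -1.72 1.55 0.0592 0.0363 33.2
0.0357 7.62 -1.42 1.53 0.0594 0.0361 33.5
0.0354 7.95 0.17 1.52 0.0594 0.036 33.9
```

```bash
python3 - <<'E'
from h import *
d=np.array([np.cos(-.057),np.sin(-.057)]);gap=np.array([.630,.056])
p=gap+d*(.0588-.142)
env.servo_line([*p,.0357],rate=.02)
o=env.observe();print(o["force"])
env.gripper_to(0.8)
o=env.observe();print(o["force"],o["eef_pos"],o["gripper_width"])
env.servo_line([*p,.2],rate=.12)
env.move_pose([.45,-.3,.38],Rot(0,-1))
S={n:env.snapshot(n) for n in("scene","top")}
for n,s in S.items():
  for t,z in(("gauge_tip",.014),("gauge_grip",.052),("gauge",.014),("praline",0)):
    r=env.landmark_of(s,t)
    if r: print(n,t,np.round(pix(s,r[0]["at"],z)[:2],4),r[0]["confidence"])
cv2.imwrite("pics/c5.png",np.hstack([cv2.resize(s["frame"][y-50:y+50,x-50:x+50,::-1],(400,400),interpolation=cv2.INTER_CUBIC) for s,(x,y) in((S["scene"],(345,257)),(S["top"],(325,235)))]))
print(env.observe()["clock"])
E
```

```text
[-3.93354937 -0.0472203  -2.32195461]
[-0.48132803 -0.0791833   0.50765195] [0.54692699 0.06074846 0.03568991] 0.7977098703528532
scene gauge_tip [0.6885 0.0498] 0.8
scene gauge_grip [0.5567 0.0635] 0.65
scene gauge [0.5951 0.0541] 0.88
scene praline [0.456  0.5402] 0.66
top gauge_tip [0.6826 0.0549] 0.77
top gauge_grip [0.5563 0.061 ] 0.76
top gauge [0.6119 0.0469] 0.68
top praline [0.4179 0.1224] 0.7
38.7167
```

View pics/c5.png

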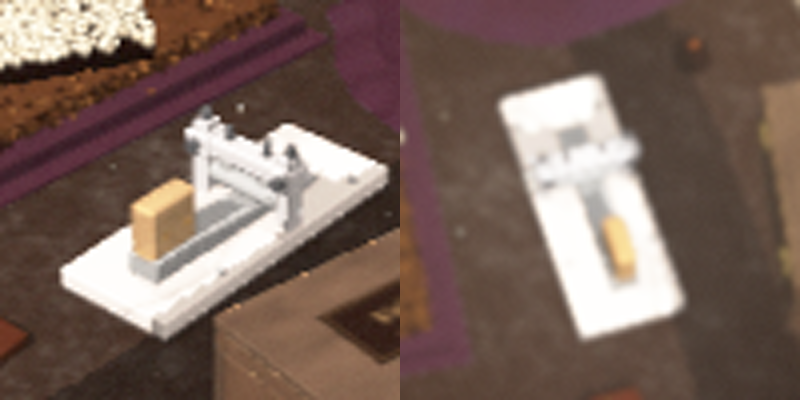

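The gauge lies flat and central under the bar, with its tip showing beyond it at about (572,135) in the top half of the picture. The praline, truffle and box look unmoved. I'm handing it in.

```bash
python3 -c "
from h import *
print(env.job_done())"
```

```text
the job is handed in; nothing more can be done
None
```

I handed the job in at about 39 s. The gauge lies flat and released on the bed, its thin end about 55 mm past the bar and about 10 mm past first touch. The last push was about 7.5 N, and nothing else looked moved in the last close-up; no verdict came back.

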